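# Stock the candle counter display

## Robot

A 7-joint arm with a two-finger parallel gripper is mounted at the origin on a cart in front of the work surface, level with it; the furniture and walls round the work are solid. World frame = base frame: x ahead of the robot, y to its left, z up, the work surface at z = 0. Lengths are in m, angles in rad, forces in N, time in s.
With the tool pointing down it reaches from about 0.4 to 0.85 m from the base axis. Payload 4.4 kg.
Tool frame: the origin (TCP) lies at the very end of the fingers, on their centre line; the grasp point (between the pads) lies 19 mm behind it; z points along the fingers, y is the line along which they close (so a half turn about z gives the same grasp; the last joint's range is limited). The gripper opens to 94 mm and grips with 3 to 60 N. Pads are 16 mm wide; open, the fingers measure 119 mm over their backs; the gripper's body (75 mm by 177 mm) begins 78 mm behind the grasp point.
Start: joints at [-1.196, 0.628, 0.038, 1.517, -0.027, 0.996, -0.02], TCP at [0.277, 0.588, 0.178] pointing down, gripper open.
Joint ranges: [-3.06, 3.06], [-0.37, 2.12], [-1.25, 1.32], [0.18, 2.47], [-1.1, 4.24], [0.23, 1.98], [-2.94, 2.94]. Speed limits (rad/s): [2.57, 2.57, 3.14, 3.14, 3.14, 3.14, 3.14].

## Interface

Orientations are given as a unit quaternion [w, x, y, z].
In Python, from rig import * gives the robot as it stands. The module is installed in compiled form; this text tells all that it offers.
- The arm moves only by the tool servo_tool, never from a script. Its argument "rows" is a list of rows, each a list of 5 numbers: the opening, from 0 (shut) to 1 (fully open), then the shift along the tool's x, y, z each as a share of 100 mm, from -1 to 1, then the turn about the tool's z as a share of 120 degrees, from -1 to 1. A call has 1 to 12 rows; each row is the pose to reach, as a shift and turn from the pose commanded when the call began, along the tool's axes at that moment; what a row does not reach only later rows make up. A row lasts 1/12 s, in which the tool goes at most 41.7 mm and 7.16 degrees, less where a joint would pass 70% of its speed; a pose out of reach is approached as far as the arm can. A call with a number of a shift or a turn outside -1 to 1 is refused whole. A call with a gripper value outside its range is refused whole. The fingers move at their own pace and stop on an object; the grip force is fixed at half the most. Time passes only in rows, so rows that repeat a pose let the fingers close. It gives the time, the measured TCP pose, the force, the opening and the grip force at its end, in the units of the state.
- sense(): the state, without advancing time (a new reading comes with each control period).
- get_image(name): name is "scene" or "top"; returns the picture (384x512x3 uint8, blue, green, red); there is no depth.
- get_calibration(name): a dict with "intrinsics" (3x3 intrinsics, pixels), "extrinsics" (4x4, takes a point from world to camera coordinates). Camera axes: x right, y down, z forward; pixel columns grow to the right and rows downward; lengths in m; the calibration is good to about 2 mm. A picture is of the moment at which its call begins. get_calibration takes no time and is no camera call.
- hand_in(): hands the job in; it is judged then, once.
Trained networks look in the newest picture that a camera, given by its name, has taken for a name from the list of things; names that differ only in an ending like _2 or _b are one class to them, and where a whole thing is asked for, a point or a joint stands for the part that bears it (a point fixed in the world has none). Each returns a list of dicts, best first, with "p" (0 to 1); they miss things now and then, are a little off and sometimes report something else, mostly with a low value. They report only what shows in the picture. A call takes as long as a camera call. They do not tell look-alikes from the thing itself.
- search_frame(name, camera): "pixel" ([column, row] in pixels, amid what is visible of it).
- tip_of(name, camera): "pixel" ([column, row] in pixels: a listed point, or the origin of a listed thing).
The state is a dict: "clock": time; "joint_pos": joint angles; "dq": joint speeds; "joint_torque": joint torques, N m; "position": TCP position; "tool_rot": TCP orientation; "force": force on the tool from outside, world axes, zero at the start; "torque": the same for the moment, N m; "finger_gap": opening from 0.0 (shut) to 1.0 (fully open); "gripper_force": force on a finger pad.
Only numpy, scipy, OpenCV 4.12 (cv2) and the standard library are available. Lean on these libraries where they do the work, as an engineer would, in place of code of your own. Each camera call takes 0.05 s, during which the arm holds its last target. There are 200 camera calls.

## Task

Stock the small wooden counter display: swing its folded wire back-rest up and back until it stops, then lean the blue numeral-candle pack that stands by itself against it, centred, standing on end behind the ledge's lip with its picture to the front and the right way up, as it stands now. Lay the slim box of cake candles flat in the display's front tray, and leave the other things on the bench where they are.

Things in the scene. Friction and masses are not known exactly. Their poses are not given: they have to be found in the camera images.
- stand: fixed counter display of pale wood, 185 (x) x 188 (y) mm. Origin under its middle; x points from the front tray to the back, z up. Tray: x = -89 to 16 mm, 176 mm wide inside, floor 6 mm up, rails 10 mm high. Then a step (x = 16 to 90, top 24 mm up), the ledge, with a lip across it (x = 39 to 45 mm, 12 mm high); the pack's foot goes in the 27 mm gap between lip and wire
- tray (a point): centre of the tray's floor, 6 mm above the table; axes as the stand's
- ledge (a point): on the ledge (24 mm above the table), middle of the strip between lip and wire where the pack's foot goes; axes as the stand's
- bail (a joint): folding back-rest of 8 mm steel wire: a bow 92 mm wide, hinged at the back of the ledge, stiff, stays where it is left. 0 = folded forward, 25 degrees above the horizontal; grows as it swings up and back; its stop is 1.571 rad, where it leans 25 degrees back from the vertical
- bail_grip (a point): middle of the bow's straight top bar (8 mm round, 74 mm long, along the stand's y, 64 mm from the hinge axis), the place to take it; moves with the bow
- bail_hinge (a point): middle of the bail's hinge axis, which runs along the stand's y, 28 mm above the table
- pack: blue flat pack of a numeral candle with a large red numeral on its face, 116 x 74 x 21 mm (0.05 kg), standing free on end (116 mm high). Origin: centre of its back face. x along the 116 mm (points up as it stands), y along the 74 mm, z out of the picture face (which is at z = 21 mm)
- slim_box: slim blue box of cake candles, lying flat, 42 (x) x 160 (y) x 17 (z) mm; origin: centre of its underside
- mug: bystander: red and white mug filled with orange wax, 102 mm high, origin on the table under it
- tape: bystander: red tape dispenser, 207 x 60 x 98 mm, origin under its middle
- spool: bystander: spool of wick cord, 61 mm across, 66 mm high, origin under it, about 22 mm from its axis
- stapler: bystander: small stapler, 93 x 21 x 27 mm, origin under its middle
Things that resemble listed ones, but are neither listed nor needed, are in the scene too. What is shaped like the pack but orange is not meant.

How it is judged:
At the end, for the whole second after the job is handed in: Back-rest up (joint over 1.45). Pack on the ledge behind the lip on end, leaning on the wire 17 to 35 degrees back, picture to the front, right way up, within 15 mm of the middle, square to 0.14 rad. Slim box flat on the floor of the tray, inside its rails. Both at rest (value of joint bail above 1.45 rad and x of pack in the frame of stand between 0.08 and 0.106 m and y of pack in the frame of stand between -0.015 and 0.015 m and z of pack in the frame of stand between 0.067 and 0.085 m and angle between pack's own z axis and vertical between 0.96 and 1.27 rad and angle between pack's own x axis and vertical below 0.65 rad and angle between the y axis of pack and the y axis of stand, either way round below 0.14 rad and contact force between pack and stand above 0.1 N and x of slim_box in the frame of tray between -0.034 and 0.034 m and y of slim_box in the frame of tray between -0.014 and 0.014 m and z of slim_box in the frame of tray between -0.005 and 0.005 m and angle between slim_box's own z axis and vertical below 0.1 rad and linear speed of each of pack, slim_box below 0.02 m/s and angular speed of pack below 0.1 rad/s); the robot touches nothing.
It fails at once if the mug is shoved or knocked over (moved more than 30 mm) (distance of mug from where it was at the start of the episode above 0.03 m).
It fails at once if the tape dispenser is shoved or knocked over (moved more than 30 mm) (distance of tape from where it was at the start of the episode above 0.03 m).
It fails at once if the wick spool is shoved or knocked over (moved more than 30 mm) (distance of spool from where it was at the start of the episode above 0.03 m).
It fails at once if the stapler is shoved or knocked over (moved more than 30 mm) (distance of stapler from where it was at the start of the episode above 0.03 m).
It also fails if it takes over 64 s, if anything falls off the work surface, if the arm or the gripper's body presses on something with over 40 N, if the wrist force passes 120 N, or if a joint passes its speed limit or range.

## Working session

There is one attempt and no reset: what is moved stays moved. The work goes in short steps, Python scripts to look and compute and a tool call to move; the robot and the scene stay as the last step left them, time stands still between calls to the robot, and variables do not carry over. Pictures are saved under pics/ and viewed, at most 10 in all, crops included, and the job is handed in when it is done.

Besides the shell and the picture viewer there is one more tool, called as a command line: name --pt "numbers of a row" for each row, then --argument value for the rest. servo_tool: Moves the arm, as the interface text tells. Its arguments: {"type":"object","properties":{"rows":{"type":"array"}},"required":["rows"]}

```bash
mkdir -p pics
cat > h.py <<'E'
from rig import *
import numpy as np, cv2
from scipy.spatial.transform import Rotation as R
def cal(c):
    d=get_calibration(c); return np.array(d["intrinsics"]),np.array(d["extrinsics"])
def plane(c,px,z):
    K,E=cal(c); d=E[:3,:3].T@np.linalg.inv(K)@np.array([*px,1.]); o=-E[:3,:3].T@E[:3,3]
    return o+d*(z-o[2])/d[2]
def proj(c,P):
    K,E=cal(c); p=(np.atleast_2d(P)@E[:3,:3].T+E[:3,3])@K.T; return p[:,:2]/p[:,2:]
def tri(a,b):
    A=[];B=[]
    for c,px in (("scene",a),("top",b)):
        K,E=cal(c);M=K@E
        for i in (0,1):
            r=px[i]*M[2]-M[i];A.append(r[:3]);B.append(-r[3])
    s=np.linalg.lstsq(np.array(A),np.array(B),rcond=None);return s[0],s[1]
E
python3 - <<'E'
from h import *
a=get_image("scene");b=get_image("top")
cv2.imwrite("pics/s0.png",cv2.resize(a,(800,600)));cv2.imwrite("pics/t0.png",cv2.resize(b,(800,600)))
np.set_printoptions(precision=3,suppress=True)
for n in ["stand","tray","ledge","bail_grip","bail_hinge","pack","slim_box","mug","tape","spool","stapler"]:
    for c in ("scene","top"):
        print(n,c,[(np.round(d["pixel"],1).tolist(),round(d["p"],2)) for d in tip_of(n,c)[:4]])
for c in("scene","top"):
    K,E=cal(c);print(K[0],-E[:3,:3].T@E[:3,3],E[:3,:3])
s=sense();print(s["clock"],s["position"],s["tool_rot"])
E
```

```text
stand scene [([235.1, 211.6], 0.63), ([305.7, 206.1], 0.32)]
stand top [([229.8, 207.0], 0.77)]
tray scene [([230.2, 214.5], 0.77)]
tray top [([233.6, 225.5], 0.93), ([343.7, 167.5], 0.69)]
ledge scene [([248.8, 205.9], 0.62)]
ledge top [([233.0, 196.6], 0.7)]
bail_grip scene [([239.9, 199.7], 0.69)]
bail_grip top [([230.8, 203.3], 0.5)]
bail_hinge scene [([254.5, 197.7], 0.61)]
bail_hinge top [([231.0, 189.0], 0.58)]
pack scene [([290.9, 250.9], 0.83), ([242.9, 249.7], 0.76), ([232.3, 230.4], 0.7), ([335.4, 253.5], 0.6)]
pack top [([319.7, 266.1], 0.74), ([286.2, 254.4], 0.69), ([361.9, 212.3], 0.68), ([336.4, 236.9], 0.52)]
slim_box scene [([307.2, 204.6], 0.6), ([184.8, 195.4], 0.58)]
slim_box top [([155.0, 230.2], 0.95)]
mug scene []
mug top [([303.0, 148.4], 0.96)]
tape scene [([243.6, 178.3], 0.87)]
tape top [([163.9, 143.1], 0.66)]
spool scene [([307.4, 201.9], 0.66)]
spool top [([252.5, 131.6], 0.86), ([342.5, 166.2], 0.71)]
stapler scene [([350.1, 248.2], 0.47)]
stapler top [([343.6, 166.0], 0.46)]
[379.03   0.   259.64] [-0.129 -0.83   0.571] [[ 0.77  -0.637  0.025]
 [-0.244 -0.33  -0.912]
 [ 0.589  0.696 -0.41 ]]
[437.263   0.    256.738] [ 0.481 -0.025  1.372] [[-0.009 -1.     0.001]
 [-0.997  0.009 -0.077]
 [ 0.077 -0.002 -0.997]]
1.2 [0.277 0.588 0.178] [-0.     0.219  0.976  0.   ]
```

View pics/s0.png

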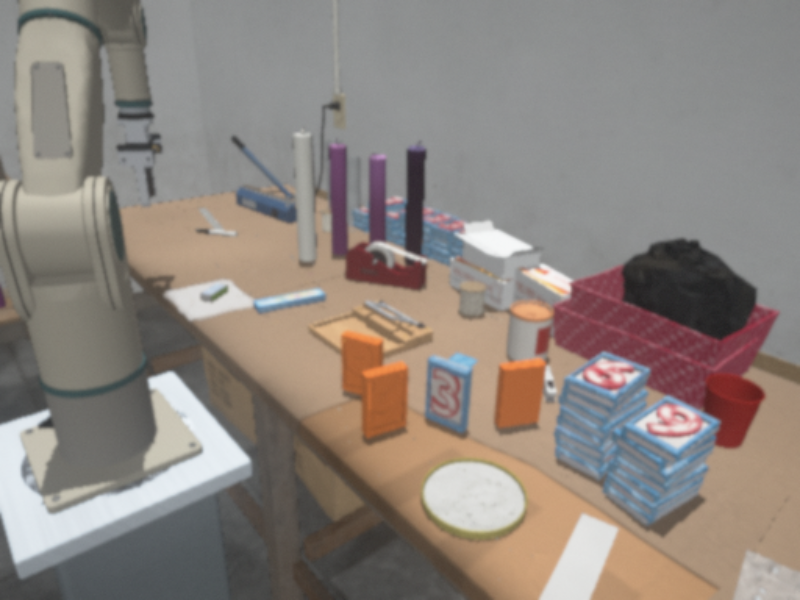

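View pics/t0.png

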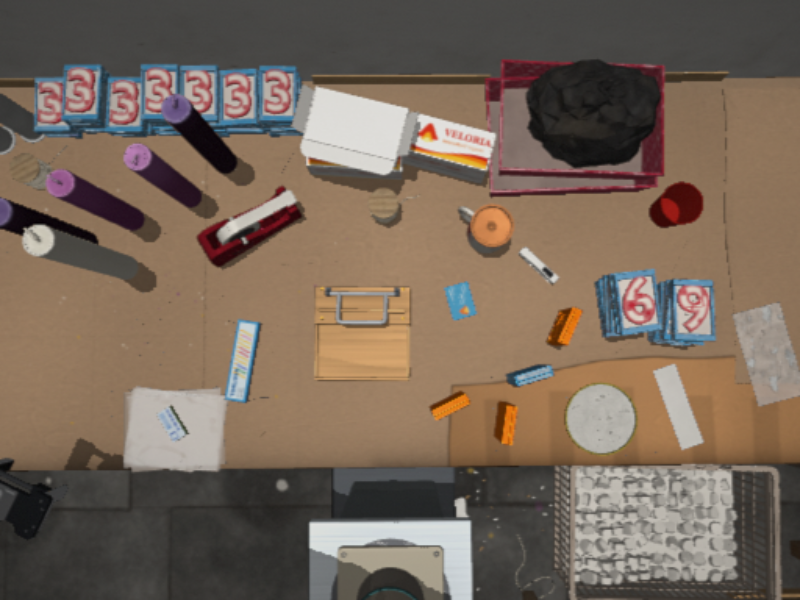

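The scene view shows the blue "3" pack standing at about (287,251) in 512-wide pixels, facing the robot. The top view shows it at (339,240). The slim box is at (155,230) and the stand at (232,213) with its bail folded. Next I fit the poses by silhouette.

```bash
cat > fit.py <<'E'
from h import *
from scipy.optimize import minimize
def mask(img,c,r=30):
    hsv=cv2.cvtColor(img,cv2.COLOR_BGR2HSV)
    m=cv2.inRange(hsv,(90,60,40),(125,255,255))
    w=np.zeros_like(m);cv2.circle(w,(int(c[0]),int(c[1])),r,255,-1);m&=w
    m=cv2.morphologyEx(m,cv2.MORPH_CLOSE,np.ones((5,5)))
    n,l,st,ce=cv2.connectedComponentsWithStats(m)
    k=1+np.argmax(st[1:,4]);p=np.argwhere(l==k)[:,::-1].astype(np.int32)
    o=np.zeros_like(m);cv2.fillConvexPoly(o,cv2.convexHull(p),1);return o
def box(p,d):
    c=np.array([[i,j,k] for i in(-.5,.5) for j in(-.5,.5) for k in(0,1)])*d
    return R.from_euler("z",p[2]).apply(c)+[p[0],p[1],p[3] if len(p)>3 else 0]
def fit(masks,d,p0,z=0):
    def cost(p):
        t=0
        for c,m in masks.items():
            h=cv2.convexHull(proj(c,box([*p,z],d)).astype(np.float32))
            o=np.zeros(m.shape,np.uint8);cv2.fillConvexPoly(o,np.round((h)*16).astype(np.int32),255,cv2.LINE_AA,4)
            o=o/255.;t+=1-np.minimum(o,m).sum()/np.maximum(o,m).sum()
        return t
    best=min((minimize(cost,[p0[0],p0[1],y],method="Nelder-Mead",options=dict(initial_simplex=[[p0[0],p0[1],y],[p0[0]+.02,p0[1],y],[p0[0],p0[1]+.02,y],[p0[0],p0[1],y+.3]])) for y in (p0[2]-.3,p0[2],p0[2]+.3)),key=lambda r:r.fun)
    return best.x,best.fun
E
python3 - <<'E'
from fit import *
np.set_printoptions(precision=4,suppress=True)
a=get_image("scene");b=get_image("top")
pm={"scene":mask(a,(287,251),28),"top":mask(b,(339,240),22)}
q=plane("top",(339,240),.08)
pp=fit(pm,[.021,.074,.116],[q[0],q[1],.2]);print("pack",pp)
sm={"top":mask(b,(155,230),34),"scene":mask(a,(185,192),30)}
q=plane("top",(155,230),.01)
sp=fit(sm,[.042,.16,.017],[q[0],q[1],-.1]);print("slim",sp)
for n,s,t,z in [("stand",(235.1,211.6),(229.8,207),0),("tray",(230.2,214.5),(233.6,225.5),.006),("ledge",(248.8,205.9),(233,196.6),.024),("grip",(239.9,199.7),(230.8,203.3),.055),("hinge",(254.5,197.7),(231,189),.028)]:
    print(n,*tri(s,t),plane("top",t,z),plane("scene",s,z))
x0=plane("top",(231,189),.028)
# overlay
def crop(img,c,polys,cx,r,s):
    x,y=cx;im=cv2.resize(img[y-r:y+r,x-r:x+r],None,fx=s,fy=s,interpolation=cv2.INTER_CUBIC)
    for P,col in polys:
        h=cv2.convexHull(proj(c,P).astype(np.float32)).reshape(-1,2)
        cv2.polylines(im,[np.round((h-[x-r,y-r]+.5)*s).astype(int)],True,col,1)
    return im
P=box(pp[0],[.021,.074,.116]);S=box(sp[0],[.042,.16,.017])
st=lambda x,y,yaw:box([x,y,yaw],[.185,.188,.001])
T=[(box([.483,.032,0,.0],[.185,.188,.0]),(0,0,255))]
im=np.hstack([np.vstack([crop(a,"scene",[(P,(0,255,0))],(287,251),30,5),crop(b,"top",[(P,(0,255,0))],(339,240),30,5)]),np.vstack([crop(a,"scene",[(S,(0,255,0))],(185,192),30,5),crop(b,"top",[(S,(0,255,0))],(155,230),30,5)])])
cv2.imwrite("pics/f1.png",im[:600])
cv2.imwrite("pics/st.png",np.hstack([crop(b,"top",[],(232,213),40,10)]))
cv2.imwrite("pics/st.png",cv2.resize(crop(b,"top",[],(232,213),36,8),(576,576)))
E
```

```text
pack (array([ 0.436 , -0.2681,  0.1651]), np.float64(0.4801589442746804))
slim (array([0.4672, 0.291 , 1.4094]), np.float64(0.536797338372487))Traceback (most recent call last):
  File "<stdin>", line 11, in <module>
  File "h.py", line 14, in tri
    K,E=cal(c);M=K@E
                 ~^~
ValueError: matmul: Input operand 1 has a mismatch in its core dimension 0, with gufunc signature (n?,k),(k,m?)->(n?,m?) (size 4 is different from 3)
```

```bash
sed -i 's/M=K@E$/M=K@E[:3]/' h.py
python3 - <<'E'
from fit import *
np.set_printoptions(precision=4,suppress=True)
a=get_image("scene");b=get_image("top")
pm={"scene":mask(a,(287,251),28),"top":mask(b,(339,240),22)}
pp=fit(pm,[.021,.074,.116],[.43,-.26,.2]);print("pack",pp,fit({"top":pm["top"]},[.021,.074,.116],pp[0]))
sm={"top":mask(b,(155,230),34),"scene":mask(a,(185,192),30)}
sp=fit(sm,[.042,.16,.017],[.467,.291,1.41]);print("slim",sp,fit({"top":sm["top"]},[.042,.16,.017],sp[0]))
for n,s,t,z in [("stand",(235.1,211.6),(229.8,207),0),("tray",(230.2,214.5),(233.6,225.5),.006),("ledge",(248.8,205.9),(233,196.6),.024),("grip",(239.9,199.7),(230.8,203.3),.055),("hinge",(254.5,197.7),(231,189),.028)]:
    print(n,*tri(s,t),plane("top",t,z),plane("scene",s,z))
def crop(img,c,polys,cx,r,s):
    x,y=cx;im=cv2.resize(img[y-r:y+r,x-r:x+r],None,fx=s,fy=s,interpolation=cv2.INTER_CUBIC)
    for P,col in polys:
        h=cv2.convexHull(proj(c,P).astype(np.float32)).reshape(-1,2)
        cv2.polylines(im,[np.round((h-[x-r,y-r]+.5)*s).astype(int)],True,col,1)
    return im
P=box(pp[0],[.021,.074,.116]);S=box(sp[0],[.042,.16,.017])
sx,sy=.475,.052
T=[(box([sx,sy,0,0],[.185,.188,.016]),(0,0,255)),(box([sx+.042,sy,0,.036],[.006,.188,.0]),(255,0,0))]
cc=[crop(a,"scene",[(P,(0,255,0))],(287,251),36,4),crop(a,"scene",[(S,(0,255,0))],(185,192),36,4),crop(b,"top",[(P,(0,255,0))],(339,240),36,4),crop(b,"top",[(S,(0,255,0))],(155,230),36,4)]
cv2.imwrite("pics/f1.png",np.vstack([np.hstack(cc[:2]),np.hstack(cc[2:])]))
cv2.imwrite("pics/st.png",np.hstack([crop(b,"top",T,(232,213),38,5),crop(a,"scene",T,(237,211),42,5)[20:400]]))
E
```

```text
pack (array([ 0.4359, -0.2691,  0.1674]), np.float64(0.4816364285992052)) (array([ 0.4356, -0.2703,  0.1713]), np.float64(0.26054916097238223))
slim (array([0.4673, 0.291 , 1.4068]), np.float64(0.5819121705197277)) (array([0.4671, 0.291 , 1.407 ]), np.float64(0.07815244674622013))
stand [0.5327 0.0614 0.0029] [18.2367] [0.538  0.0578 0.    ] [0.5292 0.071  0.    ]
tray [0.4832 0.0431 0.0155] [6.871] [0.48   0.0459 0.006 ] [0.4977 0.0545 0.006 ]
ledge [0.5688 0.0471 0.0187] [0.2437] [0.569  0.0464 0.024 ] [0.5614 0.0393 0.024 ]
grip [0.5438 0.0546 0.0455] [8.577] [0.5468 0.0515 0.055 ] [0.527  0.0421 0.055 ]
hinge [0.5921 0.0508 0.0406] [0.579] [0.5923 0.0522 0.028 ] [0.6106 0.0709 0.028 ]
```

View pics/f1.png

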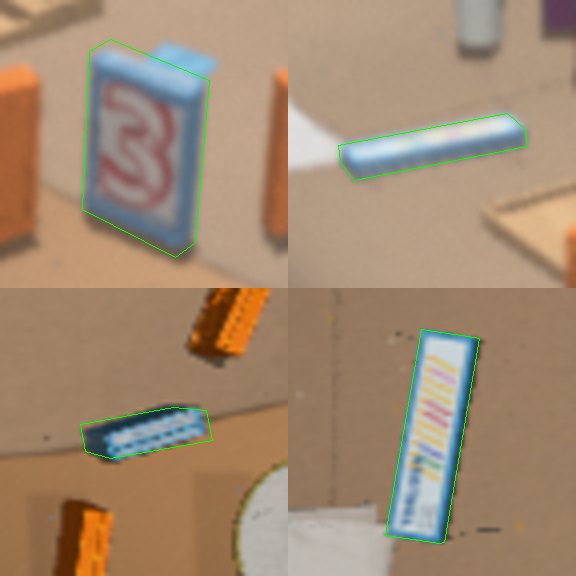

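View pics/st.png

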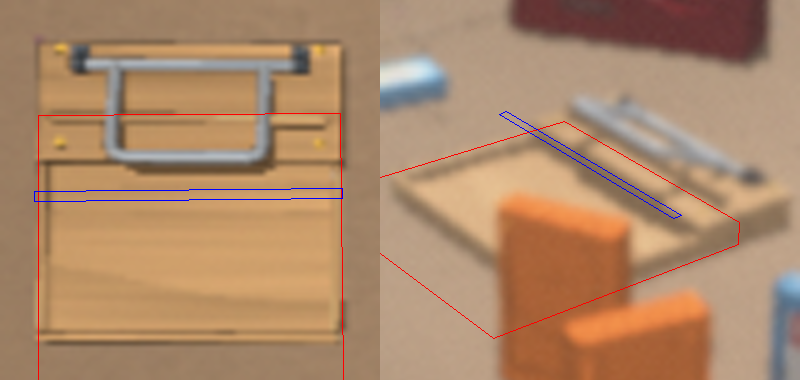

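Both overlays fit the pack and the slim box to about 2 mm. The stand guess was 42 mm too far forward, so its centre is near (0.517, 0.052) with yaw about 0. I'll start with the slim box.

```bash
cat > go.py <<'E'
import sys
from h import *
# usage: go.py x y z yawdeg(tool y axis, mod 180) -> shifts in tool axes/100mm and turn/120deg
x,y,z,w=map(float,sys.argv[1:5]);s=sense();Rm=R.from_quat(np.roll(s["tool_rot"],-1)).as_matrix()
d=Rm.T@(np.array([x,y,z])-s["position"])
cur=np.degrees(np.arctan2(Rm[1,1],Rm[0,1]));dw=(w-cur+90)%180-90
print("pos",np.round(s["position"],4),"yaw %.1f"%cur,"clock %.2f"%s["clock"],"q7 %.2f"%s["joint_pos"][6],"gap %.3f"%s["finger_gap"],"F",np.round(s["force"],1),"tilt",np.round(Rm[2],3))
print("shift",np.round(d*10,3),"turn",round(-dw/120,3))
E
python3 go.py .467 .291 .06 80.6
python3 - <<'E'
from fit import *
a=get_image("scene");b=get_image("top")
def crop(img,c,polys,cx,r,s):
    x,y=cx;im=cv2.resize(img[y-r:y+r,x-r:x+r],None,fx=s,fy=s,interpolation=cv2.INTER_CUBIC)
    for P,col in polys:
        h=cv2.convexHull(proj(c,P).astype(np.float32)).reshape(-1,2)
        cv2.polylines(im,[np.round((h-[x-r,y-r]+.5)*s-.5).astype(int)],True,col,1)
    return im
sx,sy=.517,.052
T=[(box([sx-.0365,sy,0,0.016],[.112,.188,.0]),(0,0,255)),(box([sx+.042,sy,0,.036],[.006,.188,.0]),(255,0,0)),(box([sx+.053,sy,0,.024],[.074,.188,.0]),(0,255,0)),(box([sx+.018,sy,0,.055],[.008,.074,.0]),(255,0,255)),(box([sx+.076,sy,0,.028],[.008,.144,.0]),(255,0,255))]
cv2.imwrite("pics/st2.png",np.hstack([crop(b,"top",T,(232,213),38,6)[:,20:430],crop(a,"scene",T,(241,205),32,6)]))
E
```

```text
pos [0.2773 0.5879 0.1779] yaw 64.7 clock 1.40 q7 -0.02 gap 1.002 F [0.2 0.1 0.1] tilt [ 0.  0. -1.]
shift [-2.982 -1.876  1.179] turn -0.132Traceback (most recent call last):
  File "<stdin>", line 11, in <module>
    return _nx.concatenate(arrs, 1, dtype=dtype, casting=casting)
           ~~~~~~~~~~~~~~~^^^^^^^^^^^^^^^^^^^^^^^^^^^^^^^^^^^^^^^
ValueError: all the input array dimensions except for the concatenation axis must match exactly, but along dimension 0, the array at index 0 has size 456 and the array at index 1 has size 384
```

servo_tool --pt "1 -0.25 -0.16 0 0" --pt "1 -0.5 -0.31 0 0" --pt "1 -0.75 -0.47 0 0" --pt "1 -1 -0.63 0 0" --pt "1 -1 -0.63 0 0"

```text
clock: 1.92
position: [0.3462, 0.4816, 0.1781]
tool_rot: [0.002, 0.223, 0.975, -0.002]
force: [0.1, -0.4, 0.1]
finger_gap: 0.998
gripper_force: 0.0
```

servo_tool --pt "1 -0.25 -0.16 0 0" --pt "1 -0.5 -0.31 0.1 0" --pt "1 -0.75 -0.47 0.2 0" --pt "1 -1 -0.63 0.3 0" --pt "1 -1 -0.63 0.3 0"

```text
clock: 2.33
position: [0.4078, 0.3812, 0.1464]
tool_rot: [0.001, 0.223, 0.975, -0.003]
force: [0.3, -1.4, -0.2]
finger_gap: 1.0
gripper_force: 0.0
```

servo_tool --pt "0.8 -0.25 -0.16 0.2 -0.04" --pt "0.8 -0.5 -0.31 0.4 -0.08" --pt "0.8 -0.75 -0.47 0.6 -0.11" --pt "0.8 -0.98 -0.62 0.8 -0.13" --pt "0.8 -0.98 -0.62 0.88 -0.13" --pt "0.8 -0.98 -0.62 0.88 -0.13"

```text
clock: 2.83
position: [0.4663, 0.2886, 0.058]
tool_rot: [-0.001, 0.086, 0.996, -0.001]
force: [-0.4, 0.5, 0.5]
finger_gap: 0.801
gripper_force: 0.0
```

```bash
python3 go.py .467 .291 .004 80.6
python3 - <<'E'
from fit import *
a=get_image("scene");b=get_image("top")
def crop(img,c,polys,cx,r,s):
    x,y=cx;im=cv2.resize(img[y-r:y+r,x-r:x+r],None,fx=s,fy=s,interpolation=cv2.INTER_CUBIC)
    for P,col in polys:
        h=cv2.convexHull(proj(c,P).astype(np.float32)).reshape(-1,2)
        cv2.polylines(im,[np.round((h-[x-r,y-r]+.5)*s-.5).astype(int)],True,col,1)
    return im
sx,sy=.517,.052
T=[(box([sx-.0365,sy,0,0.016],[.112,.188,.0]),(0,0,255)),(box([sx+.042,sy,0,.036],[.006,.188,.0]),(255,0,0)),(box([sx+.053,sy,0,.024],[.074,.188,.0]),(0,255,0)),(box([sx+.018,sy,0,.055],[.008,.074,.0]),(255,0,255)),(box([sx+.076,sy,0,.028],[.008,.144,.0]),(255,0,255))]
cv2.imwrite("pics/st2.png",np.hstack([crop(b,"top",T,(232,207),33,6),crop(a,"scene",T,(241,205),33,6)]))
E
```

```text
pos [0.4663 0.2886 0.058 ] yaw 80.1 clock 2.83 q7 0.74 gap 0.801 F [-0.4  0.5  0.5] tilt [ 0.003 -0.003 -1.   ]
shift [-0.004  0.026  0.54 ] turn -0.004
```

View pics/st2.png

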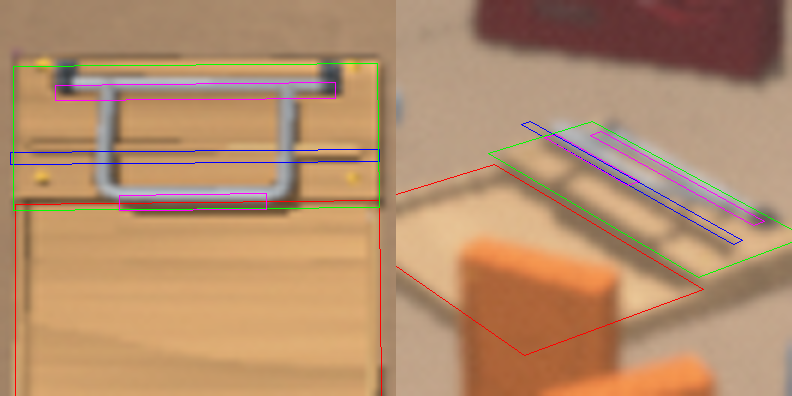

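The top crop shows the bail hinge and bar about 1.3 px further back than predicted, and the step edges about 0.8 px further back. That puts the stand at about (0.520, 0.051). Now I lower onto the slim box.

servo_tool --pt "0.8 0 0.02 0.2 0" --pt "0.8 0 0.02 0.4 0" --pt "0.8 0 0.02 0.54 0" --pt "0.8 0 0.02 0.54 0" --pt "0.3 0 0.02 0.54 0" --pt "0.2 0 0.02 0.54 0" --pt "0.2 0 0.02 0.54 0" --pt "0.2 0 0.02 0.54 0" --pt "0.2 0 0.02 0.54 0" --pt "0.2 0 0.02 0.54 0"

```text
clock: 3.77
position: [0.4673, 0.2929, 0.0064]
tool_rot: [0.0, 0.084, 0.996, 0.0]
force: [-0.8, -0.5, 0.1]
finger_gap: 0.411
gripper_force: 0.0
```

servo_tool --pt "0.2 0 0 -0.2 0" --pt "0.2 0 0 -0.4 0" --pt "0.2 0 0 -0.6 0" --pt "0.2 0 0 -0.8 0.05" --pt "0.2 0 0 -0.95 0.1" --pt "0.2 0 0 -0.95 0.1"

```text
clock: 4.27
position: [0.469, 0.2939, 0.1039]
tool_rot: [0.002, 0.19, 0.982, 0.002]
force: [0.7, -0.3, -0.3]
finger_gap: 0.205
gripper_force: 0.0
```

```bash
python3 go.py .484 .051 .10 0
```

```text
pos [0.469  0.2939 0.1039] yaw 68.1 clock 4.27 q7 0.59 gap 0.205 F [ 0.7 -0.3 -0.3] tilt [-0.003  0.005 -1.   ]
shift [-1.044 -2.199  0.032] turn 0.568
```

The gap had already gone below the box's width with no force, so I need to look.

Run:
```python
from fit import *
a=get_image("scene");b=get_image("top")
im=np.hstack([cv2.resize(b[180:270,105:205],(400,360),interpolation=2),cv2.resize(a[150:240,135:235],(400,360),interpolation=2)])
cv2.imwrite("pics/g1.png",im)
```

```text
(no output)
```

View pics/g1.png

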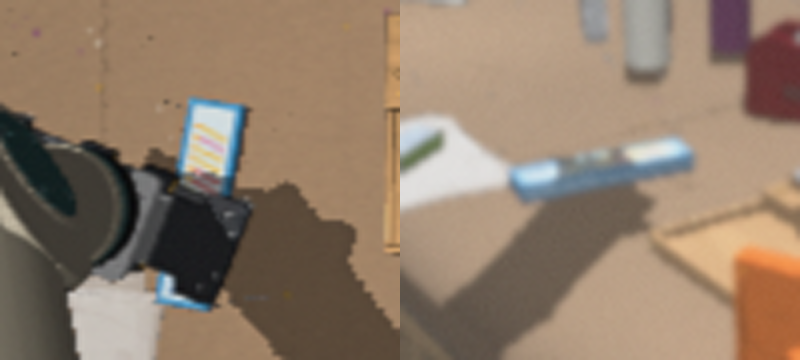

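The box hasn't moved, and its corners are the same as before. The fingers simply hadn't finished closing, so I'll go lower and close longer.

```bash
python3 go.py .467 .291 .003 80.6
```

```text
pos [0.4671 0.2928 0.1011] yaw 68.5 clock 4.37 q7 0.59 gap 0.200 F [ 0.9  0.4 -0.8] tilt [-0.001  0.001 -1.   ]
shift [-0.005 -0.018  0.981] turn -0.101
```

servo_tool --pt "0.7 0 0 0 -0.05" --pt "0.7 0 0 0 -0.1" --pt "0.7 0 0 0.2 -0.1" --pt "0.7 0 0 0.4 -0.1" --pt "0.7 0 0 0.6 -0.1" --pt "0.7 0 0 0.6 -0.1" --pt "0.7 0 0 0.6 -0.1"

```text
clock: 4.95
position: [0.4654, 0.2917, 0.0392]
tool_rot: [-0.002, 0.083, 0.997, -0.001]
force: [0.3, 0.4, -0.0]
finger_gap: 0.661
gripper_force: 0.0
```

```bash
python3 go.py .467 .291 .003 80.6
```

```text
pos [0.4654 0.2917 0.0392] yaw 80.4 clock 4.95 q7 0.74 gap 0.661 F [ 0.3  0.4 -0. ] tilt [ 0.003 -0.003 -1.   ]
shift [-0.018 -0.003  0.362] turn -0.001
```

servo_tool --pt "0.7 0 0 0.2 0" --pt "0.7 0 0 0.37 0" --pt "0.7 0 0 0.37 0" --pt "0.1 0 0 0.37 0" --pt "0.1 0 0 0.37 0" --pt "0.1 0 0 0.37 0" --pt "0.1 0 0 0.37 0" --pt "0.1 0 0 0.37 0" --pt "0.1 0 0 0.37 0" --pt "0.1 0 0 0.37 0" --pt "0.1 0 0 0.37 0" --pt "0.1 0 0 0.37 0"

```text
clock: 5.95
position: [0.4669, 0.2927, 0.0039]
tool_rot: [-0.0, 0.084, 0.996, -0.0]
force: [0.7, -1.0, -0.1]
finger_gap: 0.114
gripper_force: 0.0
```

```bash
python3 go.py .484 .051 .10 0
```

```text
pos [0.4669 0.2927 0.0039] yaw 80.3 clock 5.95 q7 0.74 gap 0.114 F [ 0.7 -1.  -0.1] tilt [ 0. -0. -1.]
shift [-0.574 -2.354 -0.961] turn 0.67
```

Run:
```python
from fit import *
a=get_image("scene");b=get_image("top")
s=sense()["position"];print(s,proj("top",s),proj("scene",s))
im=np.hstack([cv2.resize(b[180:270,105:205],(400,360),interpolation=2),cv2.resize(a[120:210,135:235],(400,360),interpolation=2)])
cv2.imwrite("pics/g2.png",im)
```

```text
[0.466925   0.29264161 0.00383975] [[154.42873748 230.43498892]] [[184.69755123 192.93829272]]
```

View pics/g2.png

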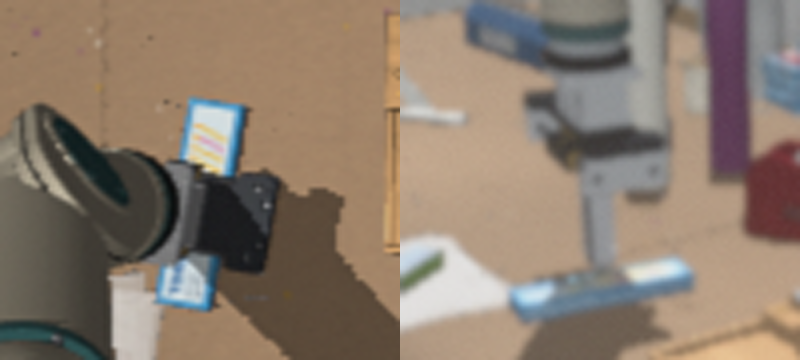

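The scene view shows the fingertips ending at the top of the box, about 20 mm higher than the reported TCP. The fingers therefore closed above the box. I'll open and feel downward in small steps.

servo_tool --pt "0.7 0 0 0 0" --pt "0.7 0 0 0 0" --pt "0.7 0 0 0 0" --pt "0.7 0 0 0 0" --pt "0.7 0 0 0 0" --pt "0.7 0 0 0 0" --pt "0.7 0 0 0 0" --pt "0.7 0 0 0 0" --pt "0.7 0 0 0.02 0" --pt "0.7 0 0 0.04 0" --pt "0.7 0 0 0.04 0"

```text
clock: 6.97
position: [0.4666, 0.2925, -0.0006]
tool_rot: [-0.0, 0.084, 0.996, -0.0]
force: [1.1, 0.6, 0.6]
finger_gap: 0.7
gripper_force: 0.0
```

servo_tool --pt "0.7 0 0 0.02 0" --pt "0.7 0 0 0.04 0" --pt "0.7 0 0 0.04 0"

```text
clock: 7.22
position: [0.4667, 0.2925, -0.0046]
tool_rot: [-0.0, 0.084, 0.996, -0.0]
force: [0.4, 0.7, 0.2]
finger_gap: 0.705
gripper_force: 0.0
```

TCP z is below zero and there is still no contact, so there is a real offset in the reported z. I'll continue.

servo_tool --pt "0.7 0 0 0.02 0" --pt "0.7 0 0 0.04 0" --pt "0.7 0 0 0.06 0" --pt "0.7 0 0 0.06 0"

```text
clock: 7.55
position: [0.4667, 0.2925, -0.0105]
tool_rot: [-0.0, 0.084, 0.996, -0.0]
force: [0.0, -0.4, 0.3]
finger_gap: 0.701
gripper_force: 0.0
```

servo_tool --pt "0.7 0 0 0.02 0" --pt "0.7 0 0 0.04 0" --pt "0.7 0 0 0.04 0"

```text
clock: 7.8
position: [0.4667, 0.2925, -0.0145]
tool_rot: [-0.0, 0.084, 0.996, -0.0]
force: [0.4, -0.2, 0.3]
finger_gap: 0.702
gripper_force: 0.0
```

servo_tool --pt "0.2 0 0 0 0" --pt "0.2 0 0 0 0" --pt "0.2 0 0 0 0" --pt "0.2 0 0 0 0" --pt "0.2 0 0 0 0" --pt "0.2 0 0 0 0" --pt "0.2 0 0 0 0" --pt "0.2 0 0 0 0"

```text
clock: 8.47
position: [0.467, 0.2927, -0.014]
tool_rot: [0.0, 0.084, 0.996, 0.0]
force: [0.5, -0.1, 1.0]
finger_gap: 0.435
gripper_force: 30.0
```

Gripped: gap 0.435, 30 N. The fingers really end about 15–19 mm above the reported TCP, which I'll account for. Lifting.

servo_tool --pt "0.2 0 0 -0.1 0" --pt "0.2 0 0 -0.25 0" --pt "0.2 0 0 -0.45 0" --pt "0.2 0 0 -0.65 0" --pt "0.2 -0.1 -0.2 -0.8 0" --pt "0.2 -0.15 -0.4 -0.8 0" --pt "0.2 -0.2 -0.6 -0.8 0.05" --pt "0.2 -0.25 -0.8 -0.8 0.1" --pt "0.2 -0.25 -1 -0.8 0.15" --pt "0.2 -0.25 -1 -0.8 0.15"

```text
clock: 9.3
position: [0.4742, 0.185, 0.0665]
tool_rot: [-0.0, 0.243, 0.97, -0.002]
force: [-0.8, 0.5, -0.1]
finger_gap: 0.436
gripper_force: 30.0
```

```bash
python3 go.py .484 .051 .06 0
```

```text
pos [0.4742 0.185  0.0665] yaw 61.9 clock 9.30 q7 0.68 gap 0.436 F [-0.8  0.5 -0.1] tilt [-0.001 -0.003 -1.   ]
shift [-0.718 -1.135  0.069] turn 0.515
```

servo_tool --pt "0.2 -0.1 -0.15 0 0.055" --pt "0.2 -0.2 -0.3 0 0.11" --pt "0.2 -0.3 -0.45 0 0.165" --pt "0.2 -0.4 -0.6 0 0.22" --pt "0.2 -0.5 -0.75 0 0.275" --pt "0.2 -0.6 -0.9 0 0.33" --pt "0.2 -0.72 -1 0 0.385" --pt "0.2 -0.72 -1 0 0.44" --pt "0.2 -0.72 -1 0 0.49" --pt "0.2 -0.72 -1 0 0.51" --pt "0.2 -0.72 -1 0 0.51"

```text
clock: 10.22
position: [0.4925, 0.0693, 0.0661]
tool_rot: [-0.0, 0.699, 0.715, 0.0]
force: [0.9, 0.4, 0.4]
finger_gap: 0.437
gripper_force: 30.0
```

```bash
python3 go.py .484 .051 -.006 0
```

```text
pos [0.4925 0.0693 0.0661] yaw 1.3 clock 10.22 q7 0.16 gap 0.437 F [0.9 0.4 0.4] tilt [ 0.001  0.    -1.   ]
shift [-0.181 -0.09   0.721] turn 0.011
```

servo_tool --pt "0.2 -0.1 -0.05 0.15 0.01" --pt "0.2 -0.18 -0.09 0.3 0.01" --pt "0.2 -0.18 -0.09 0.45 0.01" --pt "0.2 -0.18 -0.09 0.6 0.01" --pt "0.2 -0.18 -0.09 0.68 0.01" --pt "0.2 -0.18 -0.09 0.72 0.01" --pt "0.2 -0.18 -0.09 0.72 0.01" --pt "0.2 -0.18 -0.09 0.72 0.01"

```text
clock: 10.88
position: [0.4839, 0.0501, -0.0058]
tool_rot: [0.0, 0.707, 0.707, 0.0]
force: [-0.2, 0.6, -0.7]
finger_gap: 0.439
gripper_force: 30.0
```

```bash
python3 go.py .484 .051 -.007 0
```

```text
pos [ 0.4839  0.0501 -0.0058] yaw 0.0 clock 10.88 q7 0.23 gap 0.439 F [-0.2  0.6 -0.7] tilt [ 0.  0. -1.]
shift [0.009 0.001 0.012] turn 0.0
```

servo_tool --pt "0.55 0 0 0.01 0" --pt "0.55 0 0 0.01 0" --pt "0.55 0 0 0.01 0" --pt "0.55 0 0 0.01 0" --pt "0.55 0 0 -0.15 0" --pt "0.55 0 0 -0.4 0" --pt "0.55 0 0 -0.65 0" --pt "0.55 0 0 -0.9 0" --pt "0.55 0 0 -0.9 0"

```text
clock: 11.63
position: [0.4865, 0.0499, 0.0877]
tool_rot: [0.002, 0.707, 0.707, 0.003]
force: [0.8, 0.4, -1.3]
finger_gap: 0.549
gripper_force: 0.0
```

servo_tool --pt "0.45 0 0.2 0 0" --pt "0.45 0 0.4 0 0" --pt "0.45 0 0.55 0 0" --pt "0.45 0 0.55 0.1 0" --pt "0.45 0 0.55 0.2 0" --pt "0.45 0 0.55 0.2 0"

```text
clock: 12.13
position: [0.5349, 0.0496, 0.0611]
tool_rot: [-0.002, 0.707, 0.707, -0.002]
force: [0.3, -0.3, 0.4]
finger_gap: 0.454
gripper_force: 0.0
```

```bash
python3 go.py .5395 .051 .027 0;python3 - <<'E'
from fit import *
b=get_image("top")
print([tip_of(n,"top")[:1] for n in("bail_grip","slim_box")], [tip_of(n,"scene")[:1] for n in("bail_grip","slim_box")] if get_image("scene") is not None else 0)
E
```

```text
pos [0.5349 0.0496 0.0611] yaw -0.1 clock 12.13 q7 0.18 gap 0.454 F [ 0.3 -0.3  0.4] tilt [-0.    -0.006 -1.   ]
shift [0.014 0.048 0.341] turn -0.0
[[{'pixel': [228.1, 202.9], 'p': 0.61}], [{'pixel': [229.5, 225.0], 'p': 0.78}]] [[{'pixel': [307.0, 202.3], 'p': 0.63}], [{'pixel': [226.7, 217.3], 'p': 0.46}]]
```

servo_tool --pt "0.45 0 0 0.1 0" --pt "0.45 0 0 0.2 0" --pt "0.45 0 0 0.3 0" --pt "0.45 0 0 0.35 0" --pt "0.45 0 0 0.35 0" --pt "0 0 0 0.35 0" --pt "0 0 0 0.35 0" --pt "0 0 0 0.35 0" --pt "0 0 0 0.35 0" --pt "0 0 0 0.35 0" --pt "0 0 0 0.35 0" --pt "0 0 0 0.35 0"

```text
clock: 13.43
position: [0.5386, 0.0497, 0.0291]
tool_rot: [0.0, 0.707, 0.707, 0.0]
force: [-0.8, -0.9, 1.1]
finger_gap: 0.054
gripper_force: 27.8
```

servo_tool --pt "0.3 0 0 0 0" --pt "0.3 0 0 0 0" --pt "0.3 0 0 0 0" --pt "0.3 0 0 0 0" --pt "0.3 0 0 0.04 0" --pt "0.3 0 0 0.09 0" --pt "0 0 0 0.09 0" --pt "0 0 0 0.09 0" --pt "0 0 0 0.09 0" --pt "0 0 0 0.09 0" --pt "0 0 0 0.09 0" --pt "0 0 0 0.09 0"

```text
clock: 14.43
position: [0.5386, 0.0496, 0.0198]
tool_rot: [0.0, 0.708, 0.707, 0.0]
force: [-0.2, -0.9, -1.6]
finger_gap: 0.074
gripper_force: 30.0
```

The gap is now 7 mm, so the bar is fully held. I swing it along the arc.

servo_tool --pt "0 0 0.04 -0.075 0" --pt "0 0 0.09 -0.14 0" --pt "0 0 0.15 -0.2 0" --pt "0 0 0.21 -0.255 0" --pt "0 0 0.285 -0.3 0" --pt "0 0 0.36 -0.33 0" --pt "0 0 0.44 -0.355 0" --pt "0 0 0.525 -0.367 0" --pt "0 0 0.61 -0.369 0" --pt "0 0 0.69 -0.36 0" --pt "0 0 0.77 -0.34 0" --pt "0 0 0.83 -0.32 0"

```text
clock: 15.43
position: [0.6226, 0.0485, 0.0518]
tool_rot: [0.001, 0.708, 0.707, -0.0]
force: [-2.3, -3.5, -0.3]
finger_gap: 0.074
gripper_force: 30.0
```

servo_tool --pt "0 0 0.02 0.01 0" --pt "0 0 0.04 0.02 0" --pt "0 0 0.05 0.02 0" --pt "0 0 0.05 0.02 0"

```text
clock: 15.77
position: [0.6236, 0.0485, 0.051]
tool_rot: [-0.002, 0.708, 0.706, -0.002]
force: [-11.0, -3.7, 18.2]
finger_gap: 0.076
gripper_force: 30.0
```

The stop is felt at bar x = 0.6236, which puts the hinge at 0.5966 and the stand at x ≈ 0.5206, matching the vision estimate. I release and go to the pack.

servo_tool --pt "0.4 0 -0.03 -0.02 0" --pt "0.4 0 -0.03 -0.02 0" --pt "0.4 0 -0.03 -0.02 0" --pt "0.4 0 -0.03 -0.02 0" --pt "0.4 0 -0.03 -0.02 0" --pt "0.4 0 -0.03 -0.25 0" --pt "0.4 0 -0.03 -0.6 0" --pt "0.4 0 -0.03 -0.95 0" --pt "0.4 0 -0.03 -0.95 0"

```text
clock: 16.52
position: [0.6288, 0.0496, 0.1514]
tool_rot: [0.004, 0.707, 0.707, 0.005]
force: [0.8, -0.8, 0.8]
finger_gap: 0.4
gripper_force: 0.0
```

servo_tool --pt "0.6 -0.25 -0.15 0 0" --pt "0.6 -0.5 -0.3 0 0" --pt "0.6 -0.75 -0.45 0 0" --pt "0.6 -1 -0.6 0 0"

```text
clock: 16.85
position: [0.5632, -0.051, 0.1447]
tool_rot: [0.0, 0.707, 0.707, 0.0]
force: [-0.1, -0.8, -0.1]
finger_gap: 0.595
gripper_force: 0.0
```

servo_tool --pt "0.6 -0.25 -0.15 0 0" --pt "0.6 -0.5 -0.3 0 0" --pt "0.6 -0.75 -0.45 0 0" --pt "0.6 -1 -0.6 0 0"

```text
clock: 17.18
position: [0.5031, -0.1513, 0.1448]
tool_rot: [0.0, 0.707, 0.707, 0.0]
force: [0.6, 0.5, 0.2]
finger_gap: 0.603
gripper_force: 0.0
```

servo_tool --pt "0.6 -0.25 -0.15 0 0" --pt "0.6 -0.5 -0.3 0 0" --pt "0.6 -0.75 -0.45 0 -0.04" --pt "0.6 -1 -0.6 0 -0.08" --pt "0.6 -1 -0.6 0 -0.08"

```text
clock: 17.6
position: [0.4397, -0.2567, 0.1452]
tool_rot: [0.001, 0.648, 0.762, -0.002]
force: [0.1, -0.3, -0.3]
finger_gap: 0.596
gripper_force: 0.0
```

```bash
python3 go.py .436 -.2695 .065 9.6
```

```text
pos [ 0.4397 -0.2567  0.1452] yaw 9.2 clock 17.60 q7 0.85 gap 0.596 F [ 0.1 -0.3 -0.3] tilt [-0.004 -0.001 -1.   ]
shift [-0.117 -0.056  0.802] turn -0.003
```

servo_tool --pt "0.6 -0.12 -0.03 0.1 0" --pt "0.6 -0.12 -0.03 0.2 0" --pt "0.6 -0.12 -0.03 0.3 0" --pt "0.6 -0.12 -0.03 0.3 0"

```text
clock: 17.93
position: [0.4413, -0.2606, 0.1126]
tool_rot: [-0.002, 0.646, 0.764, -0.0]
force: [-0.0, 0.5, 0.2]
finger_gap: 0.6
gripper_force: 0.0
```

```bash
python3 go.py .436 -.2695 .065 9.6
```

```text
pos [ 0.4413 -0.2606  0.1126] yaw 9.6 clock 17.93 q7 0.88 gap 0.600 F [-0.   0.5  0.2] tilt [ 0.003 -0.003 -1.   ]
shift [-0.08  -0.066  0.476] turn -0.0
```

servo_tool --pt "0.6 -0.08 -0.05 0 0" --pt "0.6 -0.08 -0.05 0 0" --pt "0.6 -0.08 -0.05 0 0"

```text
clock: 18.18
position: [0.4388, -0.2717, 0.1152]
tool_rot: [0.0, 0.646, 0.763, -0.0]
force: [-0.3, -0.3, 1.0]
finger_gap: 0.601
gripper_force: 0.0
```

```bash
python3 go.py .436 -.2695 .065 9.6
```

```text
pos [ 0.4388 -0.2717  0.1152] yaw 9.5 clock 18.18 q7 0.90 gap 0.601 F [-0.3 -0.3  1. ] tilt [-0.001  0.    -1.   ]
shift [ 0.027 -0.024  0.502] turn -0.001
```

servo_tool --pt "0.6 0.02 -0.02 0.15 0" --pt "0.6 0.02 -0.02 0.3 0" --pt "0.6 0.02 -0.02 0.42 0" --pt "0.6 0.02 -0.02 0.5 0" --pt "0.6 0.02 -0.02 0.5 0" --pt "0.6 0.02 -0.02 0.5 0"

```text
clock: 18.68
position: [0.4365, -0.2696, 0.065]
tool_rot: [-0.0, 0.646, 0.764, 0.0]
force: [-0.5, -0.0, 0.2]
finger_gap: 0.602
gripper_force: 0.0
```

servo_tool --pt "0.1 0 0 0 0" --pt "0.1 0 0 0 0" --pt "0.1 0 0 0 0" --pt "0.1 0 0 0 0" --pt "0.1 0 0 0 0" --pt "0.1 0 0 0 0" --pt "0.1 0 0 0 0" --pt "0.1 0 0 0 0"

```text
clock: 19.35
position: [0.4365, -0.2698, 0.065]
tool_rot: [0.0, 0.646, 0.763, 0.0]
force: [-0.4, 0.0, 1.4]
finger_gap: 0.222
gripper_force: 29.9
```

```bash
python3 go.py .578 .051 .17 0
python3 - <<'E'
from fit import *
a=get_image("scene");b=get_image("top")
im=np.hstack([cv2.resize(b[160:260,210:360],(400,267),interpolation=2),cv2.resize(a[170:270,210:360],(400,267),interpolation=2)])
cv2.imwrite("pics/p1.png",im)
E
```

```text
pos [ 0.4365 -0.2698  0.065 ] yaw 9.5 clock 19.35 q7 0.93 gap 0.222 F [-0.4  0.   1.4] tilt [-0.  0. -1.]
shift [ 2.929  1.927 -1.05 ] turn 0.079
```

View pics/p1.png

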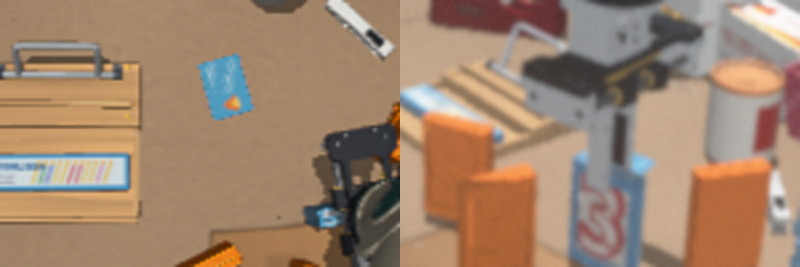

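The picture confirms that the bail is up, the slim box lies inside the tray, and the pack is held by its top. I lift and carry it.

servo_tool --pt "0.1 0 0 -0.15 0" --pt "0.1 0 0 -0.35 0" --pt "0.1 0 0 -0.6 0" --pt "0.1 0 0 -0.85 0" --pt "0.1 0 0 -1 0" --pt "0.1 0.15 0.1 -1 0" --pt "0.1 0.35 0.25 -1 0" --pt "0.1 0.55 0.4 -1 0" --pt "0.1 0.75 0.55 -1 0" --pt "0.1 0.98 0.65 -1 0"

```text
clock: 20.28
position: [0.4854, -0.1614, 0.1648]
tool_rot: [0.0, 0.646, 0.763, 0.0]
force: [0.7, 0.5, 0.2]
finger_gap: 0.224
gripper_force: 29.9
```

servo_tool --pt "0.1 0.2 0.13 0 0" --pt "0.1 0.4 0.27 0 0" --pt "0.1 0.6 0.4 0 0" --pt "0.1 0.8 0.53 0 0" --pt "0.1 0.98 0.64 0 0"

```text
clock: 20.7
position: [0.5314, -0.0532, 0.1646]
tool_rot: [-0.0, 0.646, 0.764, 0.0]
force: [0.4, 0.2, -0.2]
finger_gap: 0.226
gripper_force: 29.9
```

servo_tool --pt "0.1 0.2 0.13 0 0.02" --pt "0.1 0.4 0.27 0 0.04" --pt "0.1 0.6 0.4 0 0.06" --pt "0.1 0.8 0.53 0 0.08" --pt "0.1 0.93 0.62 0 0.08" --pt "0.1 0.95 0.64 0 0.08" --pt "0.1 0.95 0.64 0 0.08" --pt "0.1 0.95 0.64 0 0.08"

```text
clock: 21.37
position: [0.5778, 0.0476, 0.1647]
tool_rot: [0.0, 0.708, 0.706, -0.001]
force: [0.1, -0.7, -0.0]
finger_gap: 0.22
gripper_force: 29.9
```

```bash
python3 go.py .579 .051 .089 0
```

```text
pos [0.5778 0.0476 0.1647] yaw -0.1 clock 21.37 q7 0.10 gap 0.220 F [ 0.1 -0.7 -0. ] tilt [-0.001 -0.001 -1.   ]
shift [0.035 0.012 0.757] turn -0.001
```

servo_tool --pt "0.1 0.03 0.01 0.15 0" --pt "0.1 0.03 0.01 0.3 0" --pt "0.1 0.03 0.01 0.45 0" --pt "0.1 0.03 0.01 0.57 0" --pt "0.1 0.03 0.01 0.57 0" --pt "0.1 0.03 0.01 0.57 0"

```text
clock: 21.87
position: [0.5787, 0.0504, 0.1078]
tool_rot: [-0.0, 0.708, 0.706, -0.001]
force: [-0.8, 0.6, 0.3]
finger_gap: 0.223
gripper_force: 29.9
```

servo_tool --pt "0.1 0 0 0.04 0" --pt "0.1 0 0 0.08 0" --pt "0.1 0 0 0.08 0" --pt "0.1 0 0 0.08 0"

```text
clock: 22.2
position: [0.5794, 0.0523, 0.1001]
tool_rot: [0.0, 0.707, 0.707, 0.0]
force: [-0.9, 0.6, -0.8]
finger_gap: 0.227
gripper_force: 29.9
```

```bash
python3 go.py .579 .051 .089 0
```

```text
pos [0.5794 0.0523 0.1001] yaw -0.1 clock 22.20 q7 0.13 gap 0.227 F [-0.9  0.6 -0.8] tilt [ 0.  0. -1.]
shift [-0.013 -0.004  0.111] turn -0.0
```

servo_tool --pt "0.1 0 0 0.03 0" --pt "0.1 0 0 0.06 0" --pt "0.1 0 0 0.06 0"

```text
clock: 22.45
position: [0.579, 0.0524, 0.0933]
tool_rot: [-0.0, 0.707, 0.707, -0.0]
force: [0.3, -0.4, -0.2]
finger_gap: 0.226
gripper_force: 29.9
```

servo_tool --pt "0.1 0 0 0.02 0" --pt "0.1 0 0 0.045 0" --pt "0.1 0 0 0.045 0"

```text
clock: 22.7
position: [0.5795, 0.0522, 0.0891]
tool_rot: [0.0, 0.707, 0.707, -0.0]
force: [-0.7, -0.6, -1.1]
finger_gap: 0.228
gripper_force: 29.9
```

The pack is seated on the ledge behind the lip. I open partly and push it back gently with the front finger.

servo_tool --pt "0.45 0 0 0 0" --pt "0.45 0 0 0 0" --pt "0.45 0 0 0 0" --pt "0.45 0 0 0 0" --pt "0.45 0 0.04 0 0" --pt "0.45 0 0.08 0 0" --pt "0.45 0 0.12 0 0" --pt "0.45 0 0.16 0 0" --pt "0.45 0 0.2 0 0" --pt "0.45 0 0.24 0 0" --pt "0.45 0 0.28 0 0"

```text
clock: 23.62
position: [0.6079, 0.0523, 0.0893]
tool_rot: [-0.0, 0.707, 0.707, 0.0]
force: [1.1, 0.1, -0.3]
finger_gap: 0.451
gripper_force: 0.0
```

servo_tool --pt "0.45 0 0.03 0 0" --pt "0.45 0 0.06 0 0" --pt "0.45 0 0.09 0 0" --pt "0.45 0 0.12 0 0" --pt "0.45 0 0.12 0 0"

```text
clock: 24.03
position: [0.6201, 0.0522, 0.0894]
tool_rot: [0.0, 0.707, 0.707, 0.0]
force: [0.7, -0.1, -0.4]
finger_gap: 0.445
gripper_force: 0.0
```

```bash
python3 go.py .629 .051 .089 0
python3 - <<'E'
from fit import *
a=get_image("scene")
cv2.imwrite("pics/q1.png",cv2.resize(a[150:240,190:310],(800,600),interpolation=2))
E
```

```text
pos [0.6201 0.0522 0.0894] yaw -0.1 clock 24.03 q7 0.13 gap 0.445 F [ 0.7 -0.1 -0.4] tilt [-0.     0.001 -1.   ]
shift [-0.012  0.089  0.004] turn -0.0
```

View pics/q1.png

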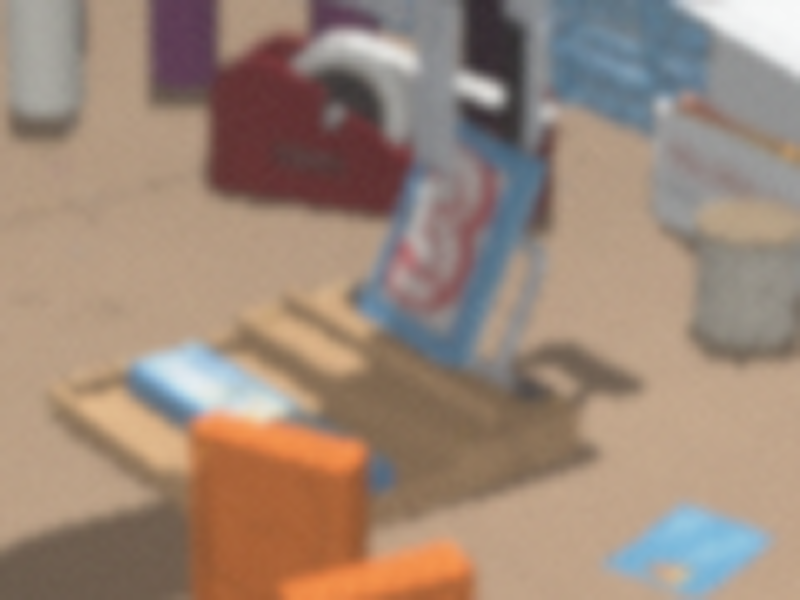

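servo_tool --pt "0.5 0 0.02 0 0" --pt "0.5 0 0.04 0 0" --pt "0.5 0 0.06 0 0" --pt "0.5 0 0.08 0 0" --pt "0.5 0 0.08 0 0" --pt "0.5 0 0.08 0 0"

```text
clock: 24.58
position: [0.6275, 0.0523, 0.0893]
tool_rot: [-0.0, 0.707, 0.707, -0.0]
force: [0.6, -0.9, 0.5]
finger_gap: 0.5
gripper_force: 0.0
```

servo_tool --pt "0.6 0 0.02 0 0" --pt "0.6 0 0.03 0 0" --pt "0.6 0 0.03 0 0" --pt "0.6 0 0.03 0 0"

```text
clock: 24.92
position: [0.6305, 0.0523, 0.0894]
tool_rot: [-0.0, 0.707, 0.707, 0.0]
force: [0.5, -0.0, 0.4]
finger_gap: 0.604
gripper_force: 0.0
```

servo_tool --pt "0.6 0 0 -0.05 0" --pt "0.6 0 0 -0.15 0" --pt "0.6 0 0 -0.25 0" --pt "0.6 0 0 -0.4 0" --pt "0.6 0 0 -0.6 0" --pt "0.6 0 0 -0.8 0" --pt "0.6 0 0 -0.9 0" --pt "0.6 0 0 -0.9 0"

```text
clock: 25.58
position: [0.6326, 0.0522, 0.1829]
tool_rot: [0.002, 0.707, 0.707, 0.002]
force: [0.5, 0.1, 0.2]
finger_gap: 0.6
gripper_force: 0.0
```

servo_tool --pt "0.6 0.3 -0.2 -0.2 0" --pt "0.6 0.6 -0.4 -0.2 0" --pt "0.6 0.95 -0.5 -0.2 0" --pt "0.6 0.95 -0.5 -0.2 0"

```text
clock: 25.92
position: [0.5769, 0.1573, 0.1985]
tool_rot: [-0.003, 0.704, 0.711, 0.001]
force: [0.2, 1.9, -0.2]
finger_gap: 0.602
gripper_force: 0.0
```

servo_tool --pt "0.6 0.3 0 0 0" --pt "0.6 0.6 0 0 0" --pt "0.6 0.95 0 0 0" --pt "0.6 0.95 0 0 0"

```text
clock: 26.25
position: [0.5785, 0.2522, 0.1978]
tool_rot: [-0.003, 0.704, 0.71, 0.001]
force: [0.4, 1.2, 0.0]
finger_gap: 0.601
gripper_force: 0.0
```

Run:
```python
from fit import *
a=get_image("scene");b=get_image("top")
cv2.imwrite("pics/e1.png",np.hstack([cv2.resize(b[160:260,185:285],(400,400),interpolation=2),cv2.resize(a[150:250,195:295],(400,400),interpolation=2)]))
# expected pack box: tilt 25 about stand y, stand (.5206,.0515)
for t in (20,27):
    z=R.from_euler("y",np.radians(t));P=np.array([[i,j,k] for i in(-.021,0) for j in(-.037,.037) for k in(0,.116)])
    print(t,np.round(proj("top",z.apply(P)+[.5206+.066,.0515,.024]),1).tolist())
```

```text
20 [[243.3, 197.1], [242.0, 180.6], [219.2, 197.3], [215.9, 180.8], [243.3, 190.8], [242.1, 174.0], [219.3, 191.0], [216.1, 174.2]]
27 [[243.2, 196.7], [242.0, 175.8], [219.1, 196.9], [216.0, 176.0], [243.3, 190.8], [242.1, 169.7], [219.3, 191.0], [216.3, 169.9]]
```

View pics/e1.png

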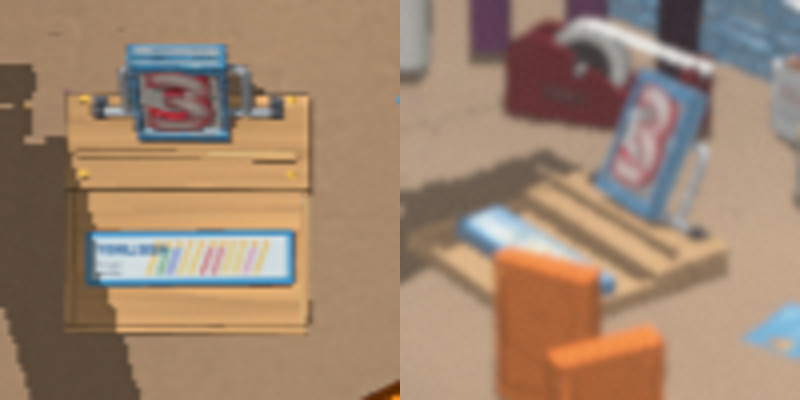

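Final check: the pack leans centred on the wire at about 23°, with the picture to the front and upright. The slim box lies flat inside the tray rails, and the arm is clear of everything.

```bash
python3 -c "
from rig import *
print(hand_in())"
```

```text
the job is handed in; nothing more can be done
None
```

I handed the job in at about 26 s on the robot's clock: the back-rest is up at its stop, the blue pack leans centred on it at about 23° with its picture to the front, and the slim box lies flat in the tray; no verdict came back.

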